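# Draw the spring jaw open to its index and hold it

## Task

Open the spring-loaded jaw of the holding fixture so that a workmate can lay a strip in it: take the draw pin out of its wooden block, put it down through the eye of the jaw slide until its collar sits on the eye plate, then pull the slide with it until the pointer stands between the two prongs of the index clip. The spring pulls the slide back, so finish while still holding: keep hold of the pin and keep the pointer between the prongs, with only the pin, not the fingers, touching the slide. Leave the wooden strip, the tape roll and the wax block where they are.

Things in the scene. Friction and masses are not known exactly. Their poses are not given: they have to be found in the camera images.
- fixture: Spring-jaw fixture, fixed: grey base plate 360 x 100 x 12 mm, origin at the centre of its underside on the bench; x runs along the plate from the front (eye end, nearer the robot) to the rear (upright steel fence), z up. A grey spring housing bridges the slide at fixture x 0 to 36 mm; housing and fence are 65 mm high with screw heads. Yaw varies.
- jaw_slide: Steel slide, moves only along fixture x; pulls out to -x, up to 85 mm. Origin = fixture origin when home (jaw at the fence), shifts with the slide. A spring pulls it home: 4 N to start plus 1 N per 10 mm (8 to 11 N at the index). Front end: eye plate 38 x 38 x 12 mm, top 42 mm, underside 30 mm above the bench, 18 mm of air below it down to the base plate.
- eye (a point): Centre of the eye, a vertical 14 mm through hole in the eye plate with a small chamfer, at the plate's top face (42 mm above the bench, fixture x -45 mm when home). Axes as the fixture's.
- pointer (a point): Tip of the slide's pointer, a 3 mm thick, 8 mm tall dark steel finger that sticks out from the left (+y) edge of the eye plate, level with its top; at the same fixture x as the eye centre, 36 mm to its left. Moves with the slide.
- index: Aluminium index clip fixed on the scale strip along the fixture's left edge; two upright prongs 13 mm apart along fixture x, tops 46 mm above the bench. Origin at the centre of its underside (16 mm above the bench), 42 mm left of the fixture's centre line. It lies 35 to 65 mm in front (-x) of the pointer's home place.
- index_gap (a point): Middle of the gap between the two prongs, 42 mm above the bench; axes as the fixture's. The pointer is right when its fixture x equals this one's, within 5 mm.
- pin_block: Wooden block 70 x 70 x 40 mm, fixed on the bench, with one upright hole in the middle of its top in which the draw pin stands. Origin at the centre of its underside.
- draw_pin: Draw pin, about 120 g, upright in the block: steel shank 10 mm dia, 26 mm long, tapered end; steel collar 30 mm dia, 6 mm thick; round black handle 24 mm dia, 55 mm long; total 87 mm. Origin at the shank's lower end, z up: collar underside at 26, handle 32 to 87 mm. In the block the collar rests on its top, 40 mm above the bench.
- pin_tip (a point): Lower end of the draw pin's shank (the same point as the pin's origin). With the collar resting on the eye plate it is 26 mm below the eye's top face.
- strip: Loose plain wooden strip 55 x 182 x 24 mm on the bench in front of the fixture; leave alone. Origin at the centre of its underside.
- roll: Loose roll of brown tape, 96 mm across, 25 mm high, lying flat on the bench; leave alone. Origin at the centre of its underside.
- wax: Loose wax block 68 x 73 x 24 mm on the bench left of the fixture; leave alone. Origin at the centre of its underside.
- the_hand_press_a: Green hand press with a raised black lever, nearer, just right of the fixture, always in the same place: an obstacle to go round or over, not part of the job. About 320 mm along x, up to 170 mm along y, 310 mm high. Origin at the centre of its underside on the bench.
- the_hand_press_b: Green hand press with a raised black lever, farther right, always in the same place: an obstacle to go round or over, not part of the job. About 320 mm along x, up to 170 mm along y, 310 mm high. Origin at the centre of its underside on the bench.

How it is judged:
On the way:
1. the draw pin is down through the eye while the slide is still home (z of pin_tip in the frame of eye below -0.019 m and horizontal distance between pin_tip and eye below 0.007 m and distance of eye from where it was at the start of the episode below 0.015 m), for 0.2 s.
At the end, for the whole second after the job is handed in: Pointer within 5 mm of the middle of the gap along the fixture, still; pin end at least 18 mm below the eye's top face, within 10 mm of its axis; fingers hold the pin, pin bears on the slide with over 3 N; robot not touching the slide, pin not touching the index clip (x of pointer in the frame of index_gap between -0.005 and 0.005 m and z of pin_tip in the frame of eye below -0.018 m and horizontal distance between pin_tip and eye below 0.01 m and linear speed of jaw_slide below 0.01 m/s and contact force between the fingers and draw_pin above 2 N and contact force between draw_pin and jaw_slide above 3 N and contact force between each of the fingers, the arm and jaw_slide below 0.5 N and contact force between draw_pin and index below 0.5 N); the arm keeps its last pose, push and grip.
It fails at once if a bystander (strip, tape roll or wax block) is moved by more than 30 mm (distance of any of strip, roll, wax from where it was at the start of the episode above 0.03 m).
It also fails if it takes over 48 s, if anything falls off the work surface, if the arm or the gripper's body presses on something with over 40 N, if the wrist force passes 120 N, or if a joint passes its speed limit or range.

## Robot

A 7-joint arm with a two-finger parallel gripper is mounted at the origin on a cart in front of the work surface, level with it; the furniture and walls round the work are solid. World frame = base frame: x ahead of the robot, y to its left, z up, the work surface at z = 0. Lengths are in m, angles in rad, forces in N, time in s.
With the tool pointing down it reaches from about 0.4 to 0.85 m from the base axis. Payload 4.4 kg.
Tool frame: the origin (TCP) lies at the very end of the fingers, on their centre line; the grasp point (between the pads) lies 19 mm behind it; z points along the fingers, y is the line along which they close (so a half turn about z gives the same grasp; the last joint's range is limited). The gripper opens to 94 mm and grips with 3 to 60 N. Pads are 16 mm wide; open, the fingers measure 119 mm over their backs; the gripper's body (75 mm by 177 mm) begins 78 mm behind the grasp point.
Start: joints at [-1.236, 0.628, 0.038, 1.517, -0.027, 0.996, -0.02], TCP at [0.254, 0.599, 0.205] pointing down, gripper open.
Joint ranges: [-3.06, 3.06], [-0.37, 2.12], [-1.25, 1.32], [0.18, 2.47], [-1.1, 4.24], [0.23, 1.98], [-2.94, 2.94]. Speed limits (rad/s): [2.57, 2.57, 3.14, 3.14, 3.14, 3.14, 3.14].

## Interface

Orientations are given as [roll, pitch, yaw] about the fixed x, y, z axes, in that order (R = Rz(yaw) Ry(pitch) Rx(roll)).
In Python, from cell import * gives the robot as it stands.
- The arm moves only by the tool arm_command, never from a script. Its argument "moves" is one flat list of numbers, 7 for each row, row after row: the shift along the tool's x, y, z in m, then the turn, a rotation vector about the tool's x, y, z in degrees, then the closure, from 0 (fully open) to 1 (shut). In form: [dx, dy, dz, wx, wy, wz, hand, dx, dy, dz, wx, wy, wz, hand, ...]. A call has 1 to 20 rows; each row is the pose to reach, as a shift and turn from the pose commanded when the call began, along the tool's axes at that moment; what a row does not reach only later rows make up. A row lasts 1/12 s, in which the tool goes at most 41.7 mm and 7.16 degrees, less where a joint would pass 70% of its speed; a pose out of reach is approached as far as the arm can. A call with a gripper value outside its range is refused whole. The fingers move at their own pace and stop on an object; the grip force is fixed at half the most. Time passes only in rows, so rows that repeat a pose let the fingers close. It gives the time, the measured TCP pose, the force, the opening and the grip force at its end, in the units of the state.
- sense(): the state, without advancing time (a new reading comes with each control period).
- grab_frame(name): name is "side" or "top"; returns (picture, depth): 400x640x3 uint8, red, green, blue; 400x640 float32, m along the optical axis (not along the pixel's ray), 0 where there is no reading.
- camera_params(name): a dict with "mtx" (3x3 intrinsics, pixels), "k1" (the pictures are not rectified: a ray, as slopes to the right and down, at radius r is drawn at 1 + k1 r^2 times it, then the intrinsics apply), "R" (3x3) and "t" (3): a world point X has camera coordinates R X + t. Camera axes: x right, y down, z forward; pixel columns grow to the right and rows downward; lengths in m; the calibration is good to about 2 mm. A picture is of the moment at which its call begins. camera_params takes no time and is no camera call.
- finish_job(): hands the job in; it is judged then, once.
Trained networks look in the newest picture that a camera, given by its name, has taken for a name from the list of things; names that differ only in an ending like _2 or _b are one class to them, and where a whole thing is asked for, a point or a joint stands for the part that bears it (a point fixed in the world has none). Each returns a list of dicts, best first, with "p" (0 to 1); they miss things now and then, are a little off and sometimes report something else, mostly with a low value. They report only what shows in the picture. A call takes as long as a camera call.
- recognise(camera, name): "centre" ([row, column] in pixels, amid what is visible of it).
- masks_of(camera, name): "pixels" (400x640 bool, what is visible of it) and "centre" ([row, column] in pixels, amid what is visible of it).
- landmark_of(camera, name): "centre" ([row, column] in pixels: a listed point, or the origin of a listed thing).
The state is a dict: "time": time; "joint_positions": joint angles; "qvel": joint speeds; "joint_efforts": joint torques, N m; "tool_pos": TCP position; "tcp_rot": TCP orientation; "ft_force": force on the tool from outside, world axes, zero at the start; "ft_torque": the same for the moment, N m; "opening": finger opening in m; "grip_force": force on a finger pad.
Only numpy, scipy, OpenCV 4.12 (cv2) and the standard library are available. Lean on these libraries where they do the work, as an engineer would, in place of code of your own. Each camera call takes 0.05 s, during which the arm holds its last target. There are 200 camera calls.

## Working session

There is one attempt and no reset: what is moved stays moved. The work goes in short steps, Python scripts to look and compute and a tool call to move; the robot and the scene stay as the last step left them, time stands still between calls to the robot, and variables do not carry over. Pictures are saved under pics/ and viewed, at most 10 in all, crops included, and the job is handed in when it is done.

Besides the shell and the picture viewer there is one more tool, called as name(argument=value, ...) on one line, values as JSON. arm_command: Moves the arm, as the interface text tells. Its arguments: {"type":"object","properties":{"moves":{"type":"array","items":{"type":"number"}}},"required":["moves"]}

```bash
mkdir -p pics; cat > h.py <<'E'
from cell import *
import numpy as np, cv2
from scipy.spatial.transform import Rotation as Ro
def ray(cam,rc):
    p=camera_params(cam);M=np.array(p["mtx"]);d=np.linalg.solve(M,[rc[1],rc[0],1.])[:2];u=d.copy()
    for _ in range(20):u=d/(1+p["k1"]*(u@u))
    R=np.array(p["R"]);t=np.array(p["t"]).ravel()
    return -R.T@t,R.T@np.array([u[0],u[1],1.])
def atz(cam,rc,z):
    c,d=ray(cam,rc);return c+d*(z-c[2])/d[2]
def atd(cam,rc,dep):
    c,d=ray(cam,rc);return c+d*dep
def tool():
    s=sense();r=s["tcp_rot"];return np.array(s["tool_pos"]),Ro.from_euler("xyz",r).as_matrix() if np.size(r)==3 else np.array(r)
E
python3 - <<'E'
from h import *
for c in("top","side"):
    f,d=grab_frame(c);cv2.imwrite(f"pics/{c}0.png",f[:,:,::-1]);np.save(c+"d.npy",d)
    print(c,ray(c,[200,320]))
    for n,z in(("eye",.042),("pointer",.042),("index_gap",.042),("index",.016),("pin_block",0),("draw_pin",.014),("fixture",0),("pin_tip",.014)):
        for q in landmark_of(c,n)[:2]: print(n,round(q["p"],2),np.round(q["centre"],1),atz(c,q["centre"],z).round(4))
print(sense())
E
```

```text
top (array([ 0.24887448, -0.01031354,  1.48078488]), array([ 0.19433302,  0.02067157, -0.98076833]))
eye 0.89 [180.5 291.9] [0.6072 0.1244 0.042 ]
eye 0.16 [190.7 284.1] [0.5685 0.1524 0.042 ]
pointer 0.69 [180.6 279.5] [0.6067 0.1704 0.042 ]
pointer 0.51 [190.4 282. ] [0.5696 0.1602 0.042 ]
index_gap 0.52 [191.6 283.1] [0.5651 0.1561 0.042 ]
index 0.36 [192.7 281.5] [0.5666 0.165  0.016 ]
pin_block 0.9 [213.4 224.9] [0.49   0.3781 0.    ]
draw_pin 0.5 [210.1 224.7] [0.5002 0.3758 0.014 ]
draw_pin 0.43 [181.6 279.5] [0.6098 0.1738 0.014 ]
fixture 0.94 [174.1 290.1] [0.6428 0.1358 0.    ]
pin_tip 0.49 [210.2 225.6] [0.4998 0.3724 0.014 ]
side (array([0.4401213 , 1.15016134, 0.66704393]), array([ 0.06700529, -0.89396499, -0.4435231 ]))
eye 0.91 [238.1 284.8] [0.606 0.124 0.042]
pointer 0.89 [243.3 285.5] [0.6003 0.1492 0.042 ]
index_gap 0.66 [245.6 302.7] [0.5556 0.1547 0.042 ]
index 0.48 [253.4 300.8] [0.5608 0.1513 0.016 ]
pin_block 0.98 [319.2 314.9] [0.5023 0.3806 0.    ]
draw_pin 0.91 [311.3 319.5] [0.4936 0.3702 0.014 ]
fixture 0.77 [257.7 268. ] [0.6452 0.1574 0.    ]
pin_tip 0.68 [313.2 315.7] [0.5011 0.3773 0.014 ]
pin_tip 0.17 [255.3 268.8] [0.6409 0.1671 0.014 ]
{'time': 0.9, 'joint_positions': array([-1.235822  ,  0.62838538,  0.03849325,  1.51739724, -0.02698841,
        0.99629197, -0.01999254]), 'qvel': array([ 0.00015232,  0.00232266,  0.00065618,  0.00049773,  0.00099356,
        0.00011198, -0.00039537]), 'joint_efforts': array([ 5.35926611e-04, -5.49562275e+01,  1.14312787e+00, -1.86941546e+01,
       -5.22076339e-02,  1.54695619e-02,  1.59845547e-05]), 'tool_pos': array([0.25356693, 0.59852351, 0.20548867]), 'tcp_rot': array([ 3.14155716e+00, -3.19835810e-05,  2.74081261e+00]), 'ft_force': array([0.23815384, 0.26522593, 0.43551841]), 'ft_torque': array([ 0.00271052, -0.02467989, -0.01460501]), 'grip_force': 0.0, 'opening': 0.09410252799863299}
```

```bash
python3 - <<'E'
from h import *
a=cv2.imread("pics/top0.png")[130:260,190:370];b=cv2.imread("pics/side0.png")[170:360,180:420]
cv2.imwrite("pics/tc.png",cv2.resize(a,None,fx=4.4,fy=4.4,interpolation=cv2.INTER_CUBIC))
cv2.imwrite("pics/sc.png",cv2.resize(b,None,fx=3,fy=3,interpolation=cv2.INTER_CUBIC))
# mask-based centres and heights
for c in("top","side"):
    d=np.load(c+"d.npy")
    grab_frame(c)
    for n in("draw_pin","pin_block","jaw_slide","fixture","index"):
        for q in masks_of(c,n)[:1]:
            m=q["pixels"]&(d>0);ii=np.argwhere(m)
            P=np.array([atd(c,x,d[tuple(x)]) for x in ii])
            np.save(f"P_{c}_{n}.npy",P)
            print(c,n,round(q["p"],2),len(ii),"min",np.percentile(P,2,0).round(3),"max",np.percentile(P,98,0).round(3))
            if n in("fixture","pin_block"):
                zz={"fixture":(.007,.018),"pin_block":(.034,.046)}[n]
                S=P[(P[:,2]>zz[0])&(P[:,2]<zz[1])][:,:2].astype(np.float32)
                if len(S)>5: print(len(S),cv2.minAreaRect(S))
            if n=="draw_pin":
                S=P[P[:,2]>.06]; 
                if len(S): print("handle mean",S.mean(0).round(4),len(S))
E
```

```text
top draw_pin 0.65 78 min [0.487 0.363 0.042] max [0.513 0.384 0.107]
handle mean [0.4977 0.3713 0.0927] 58
top pin_block 0.91 389 min [ 0.465  0.339 -0.   ] max [0.533 0.409 0.061]
285 ((0.4994092881679535, 0.3752264976501465), (0.07142146676778793, 0.07027164846658707), 87.87518310546875)
top jaw_slide 0.76 594 min [0.592 0.113 0.011] max [0.793 0.197 0.065]
top fixture 0.87 2550 min [0.478 0.066 0.004] max [0.812 0.203 0.066]
1240 ((0.635811448097229, 0.13409468531608582), (0.3323691487312317, 0.10153511166572571), 11.571599960327148)
side pin_block 0.58 991 min [0.464 0.346 0.002] max [0.532 0.413 0.041]
554 ((0.49847403168678284, 0.3767583668231964), (0.07284943014383316, 0.06989985704421997), 87.93008422851562)
side jaw_slide 0.65 1011 min [0.591 0.119 0.02 ] max [0.791 0.211 0.06 ]Traceback (most recent call last):
  File "<stdin>", line 12, in <module>
  File "h.py", line 12, in atd
    c,d=ray(cam,rc);return c+d*dep
        ~~~^^^^^^^^
  File "h.py", line 5, in ray
    p=camera_params(cam);M=np.array(p["mtx"]);d=np.linalg.solve(M,[rc[1],rc[0],1.])[:2];u=d.copy()
ValueError: time passes only in moves, steps and waits
```

View pics/tc.png

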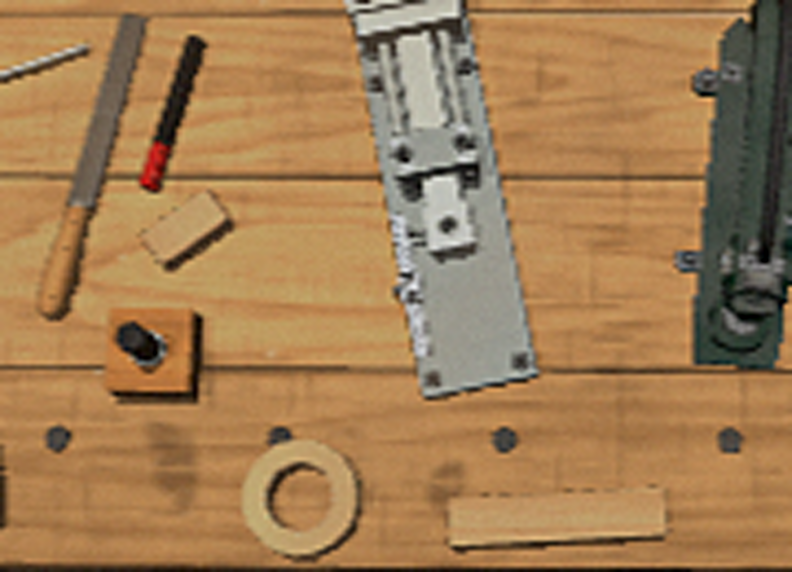

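View pics/sc.png

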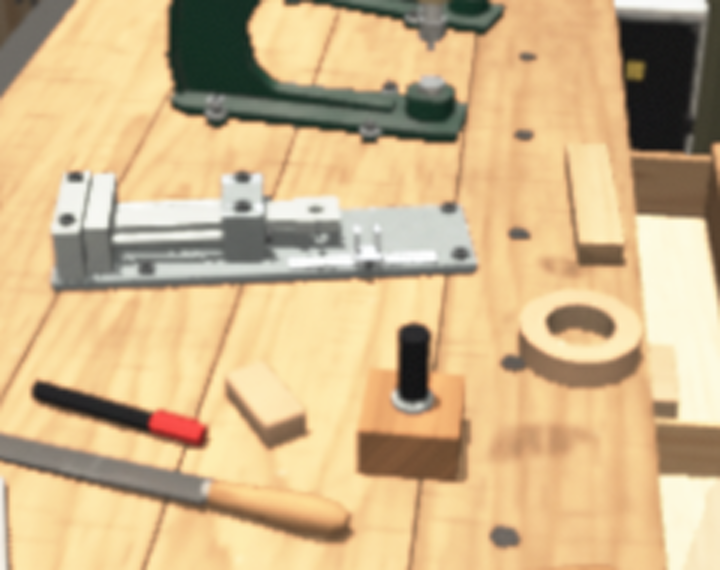

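The pictures show the pin in its block at top-view px (row 210, col 222) and the eye at (180.5, 291.5). The fixture is yawed about +11.6°. The clip prongs are at side-view px (250, 299) and (250, 307), left and in front of the eye. I'll move above the pin with the fingers set to close along fixture x.

arm_command(moves=[-0.06, -0.02, 0, 0, 0, 7, 0, -0.1, -0.035, 0, 0, 0, 14, 0, -0.313, -0.109, 0, 0, 0, 55.5, 0, -0.313, -0.109, 0, 0, 0, 55.5, 0, -0.313, -0.109, 0, 0, 0, 55.5, 0, -0.313, -0.109, 0, 0, 0, 55.5, 0, -0.313, -0.109, 0, 0, 0, 55.5, 0, -0.313, -0.109, 0, 0, 0, 55.5, 0, -0.313, -0.109, 0, 0, 0, 55.5, 0, -0.313, -0.109, 0, 0, 0, 55.5, 0, -0.313, -0.109, 0, 0, 0, 55.5, 0, -0.313, -0.109, 0, 0, 0, 55.5, 0, -0.313, -0.109, 0, 0, 0, 55.5, 0])

```text
time: 2.53
tool_pos: [0.4977, 0.3778, 0.2054]
tcp_rot: [-3.141, -0.001, 1.776]
ft_force: [-0.8, -0.5, -0.1]
opening: 0.0941
grip_force: 0.0
```

arm_command(moves=[0, 0, 0, 0, 0, 0, 0, 0, 0, 0.04, 0, 0, 0, 0, 0, 0, 0.08, 0, 0, 0, 0, 0, 0, 0.11, 0, 0, 0, 0, 0, 0, 0.135, 0, 0, 0, 0, 0, 0, 0.15, 0, 0, 0, 0, 0, 0, 0.155, 0, 0, 0, 0, 0, 0, 0.155, 0, 0, 0, 0, 0, 0, 0.155, 0, 0, 0, 0])

```text
time: 3.28
tool_pos: [0.4995, 0.3767, 0.0512]
tcp_rot: [3.141, -0.001, 1.773]
ft_force: [0.1, 0.1, 0.5]
opening: 0.0942
grip_force: 0.0
```

```bash
python3 - <<'E'
from h import *
f,d=grab_frame("side");cv2.imwrite("pics/s1.png",cv2.resize(f[210:360,220:400,::-1],None,fx=4,fy=4,interpolation=cv2.INTER_CUBIC))
s=sense();print(s["tool_pos"],s["tcp_rot"],s["ft_force"])
E
```

```text
[0.49999302 0.37686587 0.05174024] [ 3.13955711e+00 -1.01727478e-03  1.77260766e+00] [ 0.34147178 -0.01081084  0.1492968 ]
```

View pics/s1.png

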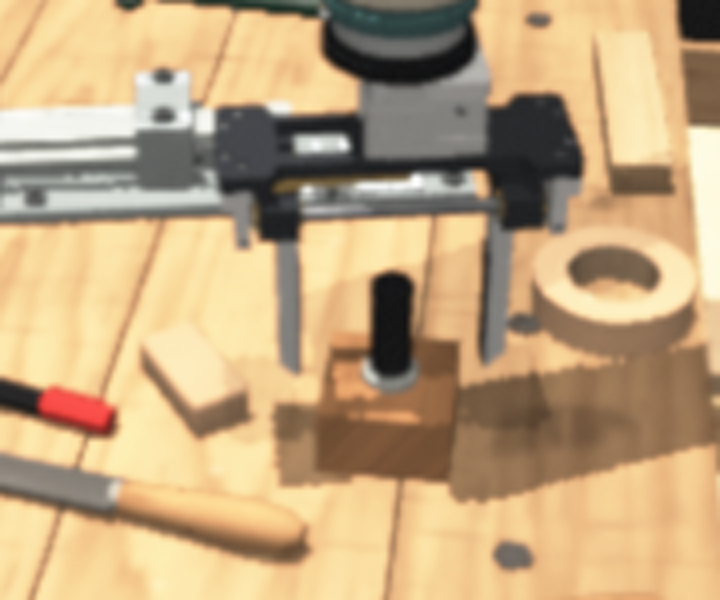

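The pin (crop col ~391) is centred between the fingers (288 and 493), so I'll close on it.

arm_command(moves=[0, 0, 0, 0, 0, 0, 1, 0, 0, 0, 0, 0, 0, 1, 0, 0, 0, 0, 0, 0, 1, 0, 0, 0, 0, 0, 0, 1, 0, 0, 0, 0, 0, 0, 1, 0, 0, 0, 0, 0, 0, 1, 0, 0, 0, 0, 0, 0, 1, 0, 0, 0, 0, 0, 0, 1, 0, 0, 0, 0, 0, 0, 1, 0, 0, 0, 0, 0, 0, 1])

```text
time: 4.17
tool_pos: [0.4992, 0.376, 0.0504]
tcp_rot: [-3.141, 0.0, 1.772]
ft_force: [-0.1, -0.7, 0.2]
opening: 0.0309
grip_force: 0.0
```

arm_command(moves=[0, 0, 0, 0, 0, 0, 1, 0, 0, 0, 0, 0, 0, 1, 0, 0, 0, 0, 0, 0, 1, 0, 0, 0, 0, 0, 0, 1, 0, 0, 0, 0, 0, 0, 1])

```text
time: 4.58
tool_pos: [0.4992, 0.376, 0.0504]
tcp_rot: [-3.142, -0.0, 1.772]
ft_force: [-0.0, 1.0, -0.2]
opening: 0.0237
grip_force: 30.0
```

arm_command(moves=[0, 0, -0.01, 0, 0, 0, 1, 0, 0, -0.03, 0, 0, 0, 1, 0, 0, -0.06, 0, 0, 0, 1, -0.02, 0.004, -0.08, 0, 0, 0, 1, -0.055, 0.011, -0.08, 0, 0, 0, 1, -0.09, 0.018, -0.08, 0, 0, 0, 1, -0.125, 0.026, -0.08, 0, 0, 0, 1, -0.16, 0.033, -0.08, 0, 0, 0, 1, -0.195, 0.04, -0.08, 0, 0, 0, 1, -0.225, 0.046, -0.08, 0, 0, 0, 1, -0.25, 0.051, -0.075, 0, 0, 0, 1, -0.265, 0.055, -0.065, 0, 0, 0, 1, -0.268, 0.055, -0.055, 0, 0, 0, 1, -0.268, 0.055, -0.05, 0, 0, 0, 1, -0.268, 0.055, -0.05, 0, 0, 0, 1, -0.268, 0.055, -0.05, 0, 0, 0, 1, -0.268, 0.055, -0.05, 0, 0, 0, 1])

```text
time: 6.0
tool_pos: [0.6063, 0.1266, 0.1007]
tcp_rot: [3.141, -0.001, 1.775]
ft_force: [0.4, -0.0, -1.2]
opening: 0.0238
grip_force: 30.0
```

```bash
python3 - <<'E'
from h import *
fs={}
for c in("side","top"):
    f,d=grab_frame(c);fs[c]=f
    for n,z in(("pin_tip",.064),("eye",.042),("draw_pin",.064)):
        for q in landmark_of(c,n)[:2]:print(c,n,round(q["p"],2),np.round(q["centre"],1),atz(c,q["centre"],z).round(4))
s=sense();print(s["tool_pos"],s["tcp_rot"],s["ft_force"],s["opening"],s["time"])
a=cv2.resize(fs["side"][190:270,250:330,::-1],(560,560),interpolation=cv2.INTER_CUBIC);cv2.imwrite("pics/s2.png",a)
E
```

```text
side pin_tip 0.81 [234.7 282.5] [0.6084 0.1444 0.064 ]
side pin_tip 0.75 [237.4 282.3] [0.6069 0.1576 0.064 ]
side eye 0.55 [237.8 286.5] [0.6018 0.122  0.042 ]
side draw_pin 0.57 [233.1 287.4] [0.5973 0.1349 0.064 ]
[0.60674333 0.12459097 0.10061251] [ 3.14138691e+00 -7.11118754e-05  1.77226949e+00] [-0.26434979 -0.89604622 -1.46348379] 0.02342306971924144 6.4
```

View pics/s2.png

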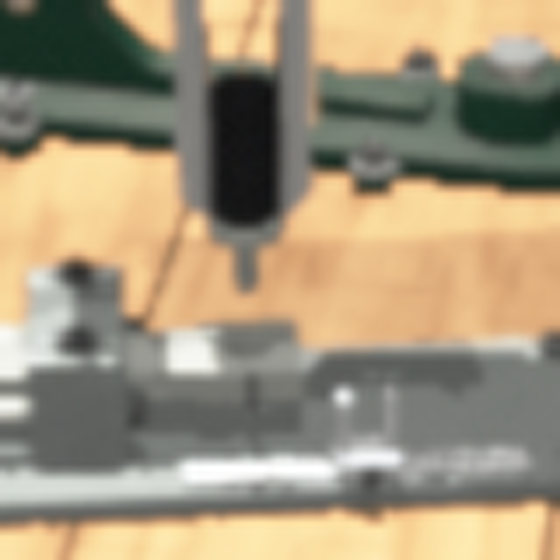

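Tip at side px (231.0, 284.9) just above the eye plate. I'll compare that with the expected projection.

```bash
python3 - <<'E'
from h import *
def proj(c,X):
    p=camera_params(c);R=np.array(p["R"]);t=np.array(p["t"]).ravel();x=R@np.array(X)+t;u=x[:2]/x[2];u=u*(1+p["k1"]*(u@u));v=np.array(p["mtx"])@[u[0],u[1],1];return v[1],v[0]
for X in([.6066,.1242,.0642],[.6066,.1242,.042],[.6066,.1342,.0642],[.6066,.1242,.0542]):print(X,np.round(proj("side",X),1),np.round(proj("top",X),1))
print(atz("side",[231,285],.0642))
f,d=grab_frame("side")
# handle axis from depth: dark pixels between fingers
g=f.astype(int).sum(2);m=np.zeros_like(d,bool);m[203:221,281:290]=True;m&=(g<120)&(d>0)
P=np.array([atd("side",x,d[tuple(x)]) for x in np.argwhere(m)]);print(len(P),np.median(P,0).round(4),P.min(0).round(4),P.max(0).round(4))
rows=np.argwhere(m)
for r in range(203,221,3):
    cs=np.argwhere(g[r,275:295]<120).ravel()+275;print(r,cs.min() if len(cs) else 0,cs.max() if len(cs) else 0)
E
```

```text
[0.6066, 0.1242, 0.0642] [230.7 284.4] [179.2 291.4]
[0.6066, 0.1242, 0.042] [238.1 284.6] [180.7 292. ]
[0.6066, 0.1342, 0.0642] [232.7 283.8] [179.2 288.7]
[0.6066, 0.1242, 0.0542] [234.1 284.5] [179.9 291.7]
[0.60493972 0.1255275  0.0642    ]
142 [0.6039 0.134  0.1247] [0.5953 0.1263 0.1008] [0.6136 0.14   0.1491]
203 281 288
206 281 288
209 281 288
212 281 288
215 281 288
218 281 288
```

The projection agrees to about 1.5 mm. I'll descend slowly and watch the force.

arm_command(moves=[0, 0, 0.008, 0, 0, 0, 1, 0, 0, 0.016, 0, 0, 0, 1, 0, 0, 0.02, 0, 0, 0, 1, 0, 0, 0.023, 0, 0, 0, 1, 0, 0, 0.026, 0, 0, 0, 1, 0, 0, 0.028, 0, 0, 0, 1, 0, 0, 0.03, 0, 0, 0, 1, 0, 0, 0.03, 0, 0, 0, 1])

```text
time: 7.12
tool_pos: [0.6064, 0.1257, 0.0701]
tcp_rot: [-3.141, -0.001, 1.773]
ft_force: [-0.7, 3.6, -2.3]
opening: 0.0239
grip_force: 30.0
```

The side force is +y, so the tip is in and rubbing on the right side. I'll ease 1.5 mm to +y and go down further.

arm_command(moves=[0.0015, 0, 0, 0, 0, 0, 1, 0.0015, 0, 0.003, 0, 0, 0, 1, 0.0015, 0, 0.006, 0, 0, 0, 1, 0.0015, 0, 0.008, 0, 0, 0, 1, 0.0015, 0, 0.01, 0, 0, 0, 1, 0.0015, 0, 0.01, 0, 0, 0, 1])

```text
time: 7.62
tool_pos: [0.6063, 0.1259, 0.06]
tcp_rot: [-3.141, -0.0, 1.772]
ft_force: [0.6, 1.5, -1.9]
opening: 0.0237
grip_force: 30.0
```

arm_command(moves=[0.0003, 0, 0.003, 0, 0, 0, 1, 0.0005, 0, 0.005, 0, 0, 0, 1, 0.0005, 0, 0.007, 0, 0, 0, 1, 0.0005, 0, 0.008, 0, 0, 0, 1, 0.0005, 0, 0.008, 0, 0, 0, 1, 0.0005, 0, 0.008, 0, 0, 0, 1, 0.0005, 0, 0.008, 0, 0, 0, 1])

```text
time: 8.2
tool_pos: [0.6063, 0.126, 0.0524]
tcp_rot: [-3.141, 0.0, 1.772]
ft_force: [-2.0, 0.5, 0.5]
opening: 0.0241
grip_force: 30.0
```

The pin is seated. Pulling now.

arm_command(moves=[0, 0, 0.0005, 0, 0, 0, 1, 0, 0, 0.0005, 0, 0, 0, 1, 0, -0.002, 0.0005, 0, 0, 0, 1, 0, -0.004, 0.0005, 0, 0, 0, 1, 0, -0.007, 0.0005, 0, 0, 0, 1, 0, -0.01, 0.0005, 0, 0, 0, 1, 0, -0.014, 0.0005, 0, 0, 0, 1, 0, -0.018, 0.0005, 0, 0, 0, 1, 0, -0.022, 0.0005, 0, 0, 0, 1, 0, -0.026, 0.0005, 0, 0, 0, 1, 0, -0.03, 0.0005, 0, 0, 0, 1, 0, -0.033, 0.0005, 0, 0, 0, 1, 0, -0.036, 0.0005, 0, 0, 0, 1, 0, -0.039, 0.0005, 0, 0, 0, 1, 0, -0.041, 0.0005, 0, 0, 0, 1, 0, -0.042, 0.0005, 0, 0, 0, 1, 0, -0.042, 0.0005, 0, 0, 0, 1, 0, -0.042, 0.0005, 0, 0, 0, 1])

```text
time: 9.7
tool_pos: [0.5692, 0.1191, 0.0526]
tcp_rot: [3.133, 0.0, 1.773]
ft_force: [6.1, 3.0, -2.6]
opening: 0.0235
grip_force: 30.0
```

```bash
python3 - <<'E'
from h import *
for c in("side","top"):
    f,d=grab_frame(c)
    for n,z in(("pointer",.042),("index_gap",.042),("eye",.042)):
        for q in landmark_of(c,n)[:2]:
            X=atz(c,q["centre"],z);print(c,n,round(q["p"],2),np.round(q["centre"],1),X.round(4),"fx",round(float(X[:2]@[.9797,.2006]),4))
    if c=="side":cv2.imwrite("pics/s3.png",cv2.resize(f[210:280,260:340,::-1],(800,600)[::1] if 0 else (640,560),interpolation=cv2.INTER_CUBIC))
s=sense();print(s["tool_pos"],s["tcp_rot"],s["ft_force"],s["opening"],s["time"])
E
```

```text
side pointer 0.78 [244.9 299.5] [0.564  0.1524 0.042 ] fx 0.5832
side index_gap 0.52 [255.6 283.2] [0.5973 0.2062 0.042 ] fx 0.6265
side index_gap 0.41 [244.8 302.1] [0.5576 0.1511 0.042 ] fx 0.5766
side eye 0.97 [239.8 298.3] [0.5702 0.1281 0.042 ] fx 0.5843
top pointer 0.55 [249.3 314. ] [0.3541 0.0403 0.042 ] fx 0.355
[0.56923092 0.11912658 0.05262633] [3.13322471e+00 1.72606440e-04 1.77252916e+00] [ 6.74547097  2.99794229 -2.78617467] 0.023797953894359403 10.1
```

View pics/s3.png

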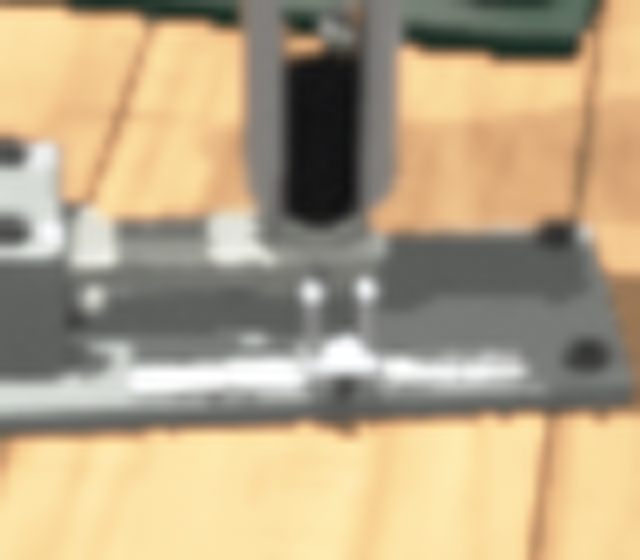

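Prong tops are at side px (246, 298.6) and (246, 305.6). The slide has moved about 36 mm. I'll work out the gap's fixture x and stretch the contrast to find the pointer.

```bash
python3 - <<'E'
from h import *
def proj(c,X):
    p=camera_params(c);R=np.array(p["R"]);t=np.array(p["t"]).ravel();x=R@np.array(X)+t;u=x[:2]/x[2];u=u*(1+p["k1"]*(u@u));v=np.array(p["mtx"])@[u[0],u[1],1];return np.array([v[1],v[0]])
fx=np.array([.9797,.2006,0]);n=np.array([-.2006,.9797,0]);e=np.array([.6066,.1242,.042])
for s in(-.035,-.04,-.045,-.05):
    print(s,"gap z45",proj("side",e+s*fx+.042*n+[0,0,.003]).round(1),"z16",proj("side",e+s*fx+.042*n+[0,0,-.026]).round(1),"pointer tip",proj("side",e+s*fx+.036*n).round(1),"eye front edge",proj("side",e+(s-.019)*fx+.019*n).round(1),"top gap",proj("top",e+s*fx+.042*n).round(1))
f,d=grab_frame("side");g=cv2.cvtColor(f,cv2.COLOR_RGB2GRAY)[232:262,280:320]
g=np.clip((g.astype(float)-40)*1.6,0,255).astype(np.uint8);cv2.imwrite("pics/s4.png",cv2.resize(g,None,fx=18,fy=18,interpolation=cv2.INTER_CUBIC))
E
```

```text
-0.035 gap z45 [245.1 299.3] z16 [254.8 299.3] pointer tip [244.9 299.1] eye front edge [241.1 306. ] top gap [191.9 282.5]
-0.04 gap z45 [245.  301.3] z16 [254.7 301.2] pointer tip [244.8 301.1] eye front edge [241.  307.9] top gap [193.2 282.7]
-0.045 gap z45 [245.  303.2] z16 [254.6 303.2] pointer tip [244.7 303. ] eye front edge [240.9 309.8] top gap [194.5 283. ]
-0.05 gap z45 [244.9 305.2] z16 [254.5 305.1] pointer tip [244.6 305. ] eye front edge [240.8 311.8] top gap [195.8 283.2]
```

View pics/s4.png

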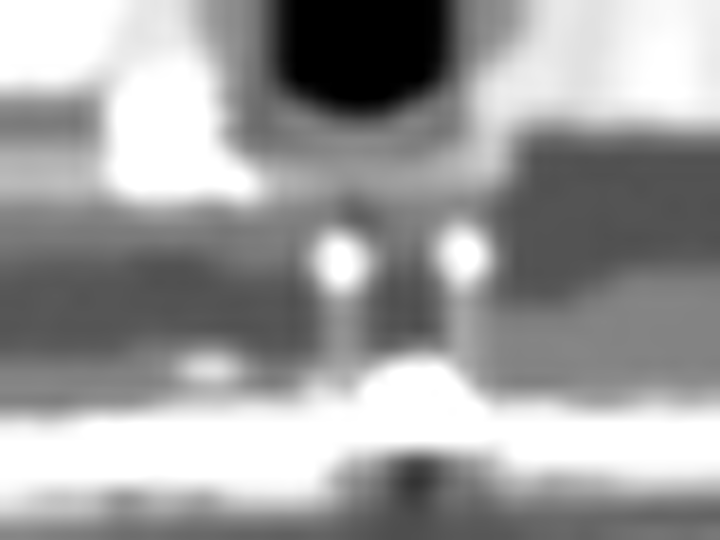

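The gap middle is at s ≈ −41.8 mm and the pointer at ≈ −35.5 mm, so I'll pull about 7 mm more.

arm_command(moves=[0, -0.002, 0, 0, 0, 0, 1, 0, -0.004, 0, 0, 0, 0, 1, 0, -0.006, 0, 0, 0, 0, 1, 0, -0.007, 0, 0, 0, 0, 1, 0, -0.007, 0, 0, 0, 0, 1, 0, -0.007, 0, 0, 0, 0, 1, 0, -0.007, 0, 0, 0, 0, 1, 0, -0.007, 0, 0, 0, 0, 1])

```text
time: 10.82
tool_pos: [0.5628, 0.1179, 0.0527]
tcp_rot: [3.132, 0.0, 1.773]
ft_force: [8.1, 3.0, -3.5]
opening: 0.0237
grip_force: 30.0
```

```bash
python3 - <<'E'
from h import *
for k in range(2):
    f,d=grab_frame("side")
    for n,z in(("pointer",.042),("index_gap",.042),("eye",.042),("pin_tip",.016)):
        for q in landmark_of("side",n)[:2]:
            X=atz("side",q["centre"],z);print(n,round(q["p"],2),np.round(q["centre"],1),"s",round(float(X[:2]@[.9797,.2006])-.6192,4))
s=sense();print(s["tool_pos"],s["tcp_rot"],s["ft_force"],s["opening"],s["time"])
g=cv2.cvtColor(f,cv2.COLOR_RGB2GRAY)[232:262,280:320]
g=np.clip((g.astype(float)-40)*2,0,255).astype(np.uint8);cv2.imwrite("pics/s5.png",cv2.resize(g,None,fx=18,fy=18,interpolation=cv2.INTER_CUBIC))
E
```

```text
pointer 0.92 [243.3 301.8] s -0.0425
index_gap 0.39 [246.4 303.2] s -0.0448
eye 0.87 [237.6 296.3] s -0.0305
pin_tip 0.76 [247.3 300.4] s -0.0407
pointer 0.83 [245.4 305. ] s -0.0497
pointer 0.5 [319.8 315.5] s -0.0459
index_gap 0.46 [245.2 302.5] s -0.0435
eye 0.69 [237.9 300.1] s -0.0402
eye 0.54 [309.7 268.8] s 0.0465
pin_tip 0.8 [246.  300.9] s -0.0425
[0.56279988 0.11789532 0.05267233] [3.13240425e+00 1.42445771e-04 1.77260557e+00] [ 7.80611464  3.59970362 -3.30817282] 0.023631977280753533 11.3167
```

View pics/s5.png

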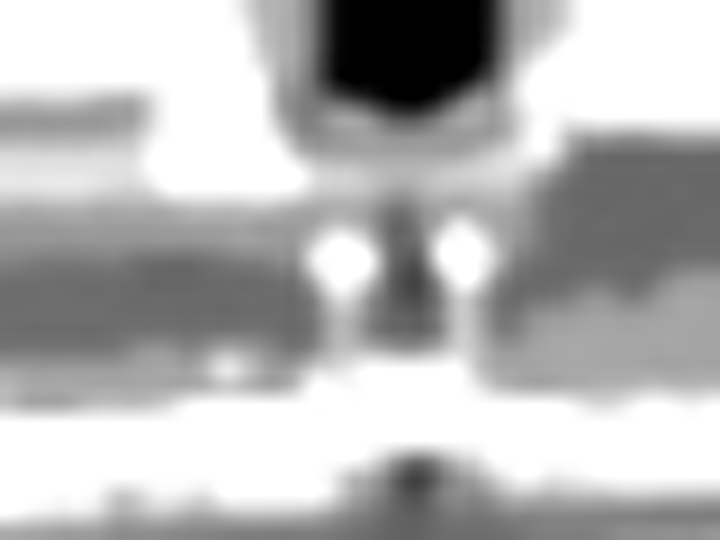

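The dark pointer (crop col ~408) stands mid-gap between the prongs (342 and 465). The slide is still and the pull is about 8 N, so I'll hand in.

```bash
python3 -c "
from cell import *
print(finish_job())"
```

```text
the job is handed in; nothing more can be done
None
```

I handed the job in at about 11 s with the jaw drawn open: the pin is through the eye and still gripped, and the pointer is about mid-gap between the index prongs; no verdict came back.

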